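# Hold the hidden bolt head against the nut runner

## Robot

A 6-joint arm with a two-finger parallel gripper is mounted at the origin on the work surface. World frame = base frame: x ahead of the robot, y to its left, z up, the work surface at z = 0. Lengths are in m, angles in rad, forces in N, time in s.
With the tool pointing down it reaches from about 0.35 to 0.775 m from the base axis. Payload 5.5 kg.
Tool frame: the origin (TCP) lies between the finger pads, 19 mm behind the fingertips; this is the grasp point; z points along the fingers, y is the line along which they close (so a half turn about z gives the same grasp; the last joint's range is limited). The gripper opens to 85 mm and grips with 20 to 120 N. Pads are 22 mm wide; open, the fingers measure 114 mm over their backs; the gripper's body (76 mm by 85 mm) begins 54 mm behind the grasp point. The pads swing forward as they close: fully open they stand 13 mm farther back than shut.
Start: joints at [1.181, 0.313, 0.046, 1.304, 0, 1.431], TCP at [0.142, 0.557, 0.25] pointing down, gripper open.
Joint ranges: [-2.76, 2.76], [-0.86, 1.69], [-1.03, 1.26], [-2.2, 2.34], [-1.47, 1.5], [-3.14, 3.14]. Speed limits (rad/s): [2.57, 2.57, 3.14, 3.14, 3.14, 3.14].

## Interface

Orientations are given as a unit quaternion [w, x, y, z].
In Python, from workcell import status, optics, hand_in gives the robot as it stands.
- The arm moves only by the shell command python3 -m handwheel 'ROWS' [FORCE]. ROWS is a JSON object whose one key "deltas" holds a list of rows, each a list of 5 numbers: the opening, from -1 (shut) to 1 (fully open), then the shift along the tool's x, y, z in units of 40 mm (1.0 is 40 mm), then the turn about the tool's z in units of 10 degrees (1.0 is 10 degrees). In form: {"deltas": [[jaw, x, y, z, roll], ...]}. A call has 1 to 20 rows; each row shifts and turns the commanded pose from where the row before left it, along the tool's axes as they then stand; what a row does not reach is not made up. A row lasts 1/8 s, in which the tool goes at most 62.5 mm and 10.7 degrees, less where a joint would pass 70% of its speed; a pose out of reach is approached as far as the arm can. A call is refused whole if a number of a shift passes 1 or a number of a turn 1, either way. A call with a gripper value outside its range is refused whole. The fingers move at their own pace and stop on an object; FORCE is the grip in N (left out, the last holds). Time passes only in rows, so rows that do not move let the fingers close. It gives the time, the measured TCP pose, the force, the opening and the grip force at its end, in the units of the state.
- status.get_state(): the state, without advancing time (a new reading comes with each control period).
- optics.read_camera(name): name is "side" or "top" or "wrist"; returns a dict with "frame" (420x560x3 uint8, red, green, blue), "depth" (420x560 float32, m along the optical axis (not along the pixel's ray), 0 where there is no reading), "vfov" (degrees; the focal length in pixels is half the picture's height over the tangent of half this angle, whatever the lens; pixels are square), "cx", "cy" (the principal point, pixels), "origin" and "attitude" of the camera in the world. Camera axes: x right, y down, z forward; pixel columns grow to the right and rows downward; lengths in m; the calibration is good to about 2 mm. A picture is of the moment at which its call begins.
- hand_in(): hands the job in; it is judged then, once.
The state is a dict: "clock": time; "joint_pos": joint angles; "qvel": joint speeds; "tau": joint torques, N m; "tcp_pos": TCP position; "orientation": TCP orientation; "wrist_force": force on the tool from outside, world axes, zero at the start; "ft_torque": the same for the moment, N m; "finger_gap": finger opening in m; "grip_force": force on a finger pad.
Only numpy, scipy, OpenCV 4.12 (cv2) and the standard library are available. Lean on these libraries where they do the work, as an engineer would, in place of code of your own. Each camera call takes 0.05 s, during which the arm holds its last target. There are 200 camera calls.

## Task

The nut runner on the jig is idling and slowly drags its bolt round. On the control box key in the tightening programme - white, then blue, then yellow, each pressed fully down and let up before the next, leaving the red cancel key alone - then reach down into the narrow gap behind the steel bracket, grip the hexagonal bolt head squarely between both fingertips and stop it from turning. Finish while still holding the head still, and leave the music box, tape roll, jar and screwdriver where they are.

Things in the scene. Friction and masses are not known exactly. Their poses are not given: they have to be found in the camera images.
- jig: the fastening jig, fixed: plywood base 20 mm thick, x -90 to 250 mm, 170 mm wide. Origin on the bench straight below the bolt head; z up, x along the bolt from head to nut. A steel bracket and a beech board stand across it with a gap between them, x from -24 to +24 mm, open at the top and at both y ends; the gap's floor is 20 mm above the bench.
- bracket_top (a point): middle of the top edge of the grey steel angle bracket on the gap's -x side, 125 mm above the bench. Upright plate 5 mm thick in x, 120 mm wide in y; its foot points away from the gap.
- board_top (a point): middle of the top edge of the beech board on the gap's +x side, 130 mm above the bench; 22 mm thick in x, 150 mm wide in y. Behind it an orange nut runner lies on the bolt's axis as far as jig x = 242 mm: 54 mm across, top 132 mm above the bench
- bolt_head (a point): centre of the hexagonal steel bolt head, 105 mm above the bench, mid-gap, 20 mm below the bracket's top. 24 mm across flats, 27.7 across corners, 16 mm long in jig x (-8 to +8 mm); an 18 mm thick sleeve joins it to the board. Its axis is level, along jig x. The sides (jig +-y) are free: pinch it from straight above, one finger on either side in y. The point does not turn.
- bolt (a joint): angle of the bolt (rad), growing as the nut runner drags it round the jig's +x axis at about 0.08 rad/s with a steady 0.2 N m. At 0 (and every 60 degrees) two flats face the jig's +-y, and a hexagon corner points straight up. Gripped with 20 N or more at any angle it stops.
- keybox: the runner's control box, fixed: white, 150 x 150 x 40 mm, origin at the centre of its underside, sides along its x and y. Four keys on top in a square of 70 mm spacing; their places change from run to run.
- key_white_top (a point): centre of the top face of the white spring key (the point moves with it): a white round cap 28 mm across in a 44 mm black collar. When up it is 18 mm above the key box's top (58 mm above the bench) and 6 mm above its collar
- key_blue_top (a point): centre of the top face of the blue spring key (the point moves with it): a blue round cap 28 mm across in a 44 mm black collar. When up it is 18 mm above the key box's top (58 mm above the bench) and 6 mm above its collar
- key_yellow_top (a point): centre of the top face of the yellow spring key (the point moves with it): a yellow round cap 28 mm across in a 44 mm black collar. When up it is 18 mm above the key box's top (58 mm above the bench) and 6 mm above its collar
- key_red_top (a point): centre of the top face of the red spring key (the point moves with it): a red round cap 28 mm across in a 44 mm black collar. When up it is 18 mm above the key box's top (58 mm above the bench) and 6 mm above its collar
- key_white (a joint): how far the white key is pressed (m): 0 up, 0.006 fully down, which takes 5 N (it starts to move at 1.5 N and springs back when let go); counts as pressed beyond 0.004
- key_blue (a joint): how far the blue key is pressed (m): 0 up, 0.006 fully down, which takes 5 N (it starts to move at 1.5 N and springs back when let go); counts as pressed beyond 0.004
- key_yellow (a joint): how far the yellow key is pressed (m): 0 up, 0.006 fully down, which takes 5 N (it starts to move at 1.5 N and springs back when let go); counts as pressed beyond 0.004
- key_red (a joint): how far the red key is pressed (m): 0 up, 0.006 fully down, which takes 5 N (it starts to move at 1.5 N and springs back when let go); counts as pressed beyond 0.004; the cancel key
- music_box: bystander: beech music box 110 x 170 x 120 mm (x, y, z) with a wooden handle on top to 148 mm; origin at the centre of its underside
- tape: bystander: white roll of tape lying flat, 60 mm across, 25 mm high, origin at the centre of its underside
- jar: bystander: glass jar 60 mm across, 80 mm high, origin at the centre of its underside
- screwdriver: bystander: red-handled screwdriver lying along its x axis, about 200 mm long, handle to -x

How it is judged:
On the way, in this order (a step that is already met when the one before it is completed fails the run):
1. the white key is pressed down (value of joint key_white above 0.004 m and value of joint each of key_blue, key_yellow below 0.002 m), for 0.03 s.
2. the blue key is pressed down, the others up (value of joint key_blue above 0.004 m and value of joint each of key_white, key_yellow below 0.002 m), for 0.03 s.
3. the yellow key is pressed down, the others up (value of joint key_yellow above 0.004 m and value of joint each of key_white, key_blue below 0.002 m), for 0.03 s.
4. the bolt head is gripped and stopped, all keys up (value of joint bolt below 19.5 rad and velocity of joint bolt between -0.02 and 0.02 rad/s and contact force between the fingers and bolt above 8 N and distance between the grasp point and bolt_head below 0.025 m and y of the grasp point in the frame of jig between -0.012 and 0.012 m and value of joint each of key_white, key_blue, key_yellow, key_red below 0.002 m), for 0.3 s.
At the end, for the whole second after the job is handed in: The bolt head is held: it turns slower than 0.02 rad/s, the fingers press on it with more than 8 N, the TCP is within 25 mm of the head's centre and within 12 mm of it sideways (jig y), and all keys are up (pressed less than 2 mm) (all of step 4); the arm keeps its last pose, push and grip.
It fails at once if the red cancel key is pressed (value of joint key_red above 0.003 m).
It fails at once if two keys are down at the same time (value of joint each of key_white, key_blue above 0.003 m or value of joint each of key_white, key_yellow above 0.003 m or value of joint each of key_blue, key_yellow above 0.003 m).
It fails at once if the music box, tape roll, jar or screwdriver is pushed more than 3 cm (distance of any of music_box, tape, jar, screwdriver from where it was at the start of the episode above 0.03 m).
It also fails if it takes over 51 s, if anything falls off the work surface, if the arm or the gripper's body presses on something with over 40 N, if the wrist force passes 120 N, or if a joint passes its speed limit or range.

## Working session

There is one attempt and no reset: what is moved stays moved. The work goes in short steps, Python scripts to look and compute and a shell command to move; the robot and the scene stay as the last step left them, time stands still between calls to the robot, and variables do not carry over. Pictures are saved under pics/ and viewed, at most 10 in all, crops included, and the job is handed in when it is done.

```bash
mkdir -p pics; python3 - <<'E'
from workcell import status, optics
import cv2,numpy as np
s=status.get_state();print(s['clock'],s['tcp_pos'],s['orientation'],s['finger_gap'])
for n in ['top','side']:
    c=optics.read_camera(n);print(n,c['vfov'],c['cx'],c['cy'],c['origin'],c['attitude'])
    cv2.imwrite(f'pics/{n}0.png',c['frame'][:,:,::-1]);np.savez(f'{n}0.npz',**c)
E
```

```text
0.0 [0.14196854 0.55670189 0.24910857] [-2.36354687e-04  1.24578362e-01  9.92209350e-01 -8.83840984e-04] 0.08534831094560195
top 51.88914359390913 273.9474795034104 210.11119299313694 [ 0.27568984 -0.02164177  1.37627533] [-0.06942284  0.71408407 -0.69403712  0.05980705]
side 53.34694944237721 276.1422216046907 208.24673903565818 [-0.12348714 -0.79953579  0.65994269] [-0.47126813  0.81551981 -0.28574496  0.17658881]
```

View pics/top0.png

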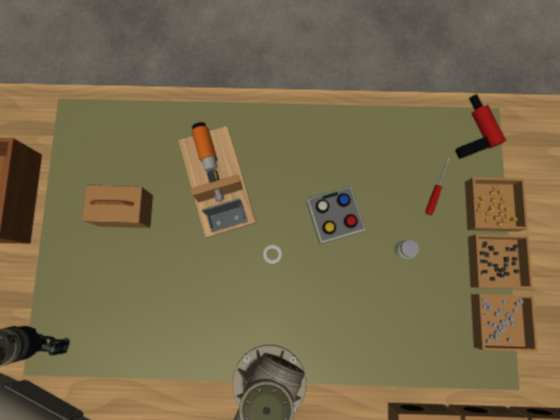

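View pics/side0.png

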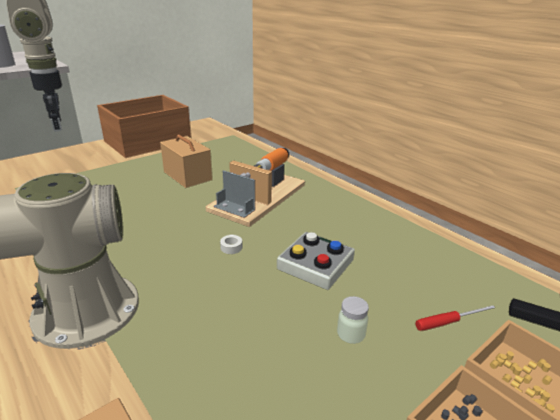

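The top view shows the keys at white (322,206), blue (344,200), yellow (330,228) and red (351,221). The bracket is at about (225,212), the board at (217,187), and the bolt head in the gap at about (219,195). The side view shows the same layout, and the path from gripper to box is clear above about 0.2 m.

```bash
cat > h.py <<'E'
import numpy as np
from scipy.spatial.transform import Rotation as R
def rot(q): return R.from_quat(np.r_[q[1:],q[0]])
def ray(c,uv,z):
    uv=np.atleast_2d(np.float64(uv));f=210/np.tan(np.radians(float(c['vfov']))/2)
    d=rot(c['attitude']).apply(np.c_[(uv[:,0]-c['cx'])/f,(uv[:,1]-c['cy'])/f,np.ones(len(uv))])
    return c['origin']+d*((z-c['origin'][2])/d[:,2])[:,None]
def cloud(c):
    f=210/np.tan(np.radians(float(c['vfov']))/2);v,u=np.mgrid[:420,:560];D=c['depth']
    p=np.stack([(u-c['cx'])/f*D,(v-c['cy'])/f*D,D],-1).reshape(-1,3)
    return (rot(c['attitude']).apply(p)+c['origin']).reshape(420,560,3)
E
python3 - <<'E'
from h import *
import cv2
def comp(m,win,c,z,name):
    u0,v0,u1,v1=win; mm=np.zeros_like(m,np.uint8);mm[v0:v1,u0:u1]=m[v0:v1,u0:u1]
    n,l,st,ce=cv2.connectedComponentsWithStats(mm)
    i=1+np.argmax(st[1:,4]);print(name,st[i,4],ce[i].round(1),ray(c,ce[i],z).round(4)[0])
for n,wins in [('top',dict(w=(314,198,330,214),b=(337,192,352,208),y=(322,220,338,236),r=(343,213,359,229))),('side',dict(w=(303,230,320,246),b=(327,239,346,254),y=(288,243,308,259),r=(313,252,333,269)))]:
    c=np.load(n+'0.npz');h=cv2.cvtColor(c['frame'],cv2.COLOR_RGB2HSV).astype(int);H,S,V=h[...,0],h[...,1],h[...,2]
    ms=dict(w=(S<60)&(V>150),b=(H>100)&(H<130)&(S>120),y=(H>15)&(H<35)&(S>120),r=((H<8)|(H>172))&(S>120))
    for k in wins: comp(ms[k],wins[k],c,.058,n+k)
    P=cloud(c)
    reg=(P[...,0]>.3)&(P[...,0]<.8)&(P[...,1]>0)&(P[...,1]<.26)
    for lo,hi in [(.015,.025),(.095,.119),(.118,.14)]:
        m=reg&(P[...,2]>lo)&(P[...,2]<hi);nn,l,st,ce=cv2.connectedComponentsWithStats(m.astype(np.uint8))
        for i in range(1,nn):
            if st[i,4]>8:
                q=P[l==i];r=cv2.minAreaRect((q[:,:2]*1000).astype(np.float32));print(n,lo,st[i,4],ce[i].round(0),q.mean(0).round(4),[np.round(x,1) for x in r])
E
python3 - <<'E'
import cv2
a=cv2.imread('pics/top0.png')[115:245,165:275];b=cv2.imread('pics/side0.png')[140:230,200:310]
cv2.imwrite('pics/crop.png',cv2.hconcat([cv2.resize(a,(440,520),interpolation=2),cv2.resize(b,(360,520),interpolation=2)]))
E
```

```text
topw 38 [322.3 205.2] [ 0.5391 -0.1499  0.058 ]
topb 89 [343.7 199. ] [ 0.5606 -0.2163  0.058 ]
topy 96 [329.1 226.8] [ 0.4719 -0.1714  0.058 ]
topr 93 [350.7 220.2] [ 0.4942 -0.2378  0.058 ]
top 0.015 2083 [225. 187.] [0.6002 0.1613 0.02  ] [array([620., 193.]), array([340.1, 169.5]), np.float64(18.5)]
top 0.015 223 [200. 175.] [0.6362 0.2438 0.0197] [array([646.5, 248.2]), array([91.8, 43.8]), np.float64(14.2)]
top 0.015 46 [267. 254.] [0.3873 0.0188 0.0215] [array([385.7,  19.3]), array([26.9, 53.7]), np.float64(83.5)]
top 0.095 216 [210. 160.] [0.6594 0.1994 0.1127] [array([682.1, 213.6]), array([191.2,  52.8]), np.float64(18.7)]
top 0.095 12 [194. 142.] [0.7137 0.2502 0.1138] [array([714.7, 249.6]), array([28.3,  5.3]), np.float64(18.7)]
top 0.095 177 [217. 193.] [0.5583 0.1716 0.1093] [array([552.4, 169.7]), array([ 36. , 148.6]), np.float64(19.0)]
top 0.095 72 [221. 206.] [0.518  0.157  0.1076] [array([517.9, 158.1]), array([  3.8, 119. ]), np.float64(19.4)]
top 0.118 619 [203. 145.] [0.7028 0.2201 0.1266] [array([702.5, 220. ]), array([149.8,  47.7]), np.float64(17.6)]
top 0.
[... 515 characters left out ...]
.float64(17.0)]
side 0.015 89 [229. 238.] [0.3889 0.0147 0.0214] [array([386.7,  14.9]), array([28.6, 56.5]), np.float64(90.0)]
side 0.095 217 [274. 162.] [0.691  0.1904 0.1098] [array([693.9, 195.7]), array([180.4,  34.9]), np.float64(6.4)]
side 0.095 289 [251. 174.] [0.5716 0.1599 0.1084] [array([559.1, 163. ]), array([ 46.3, 148.4]), np.float64(24.4)]
side 0.095 223 [239. 180.] [0.5199 0.152  0.107 ] [array([519.3, 154.2]), array([  9.2, 120.6]), np.float64(17.0)]
side 0.118 489 [261. 162.] [0.6335 0.1858 0.1249] [array([647.6, 221.4]), array([233.2, 145.7]), np.float64(35.1)]
side 0.118 71 [239. 176.] [0.5205 0.1519 0.1215] [array([521.2, 153.6]), array([ 11.6, 115.5]), np.float64(20.1)]
```

View pics/crop.png

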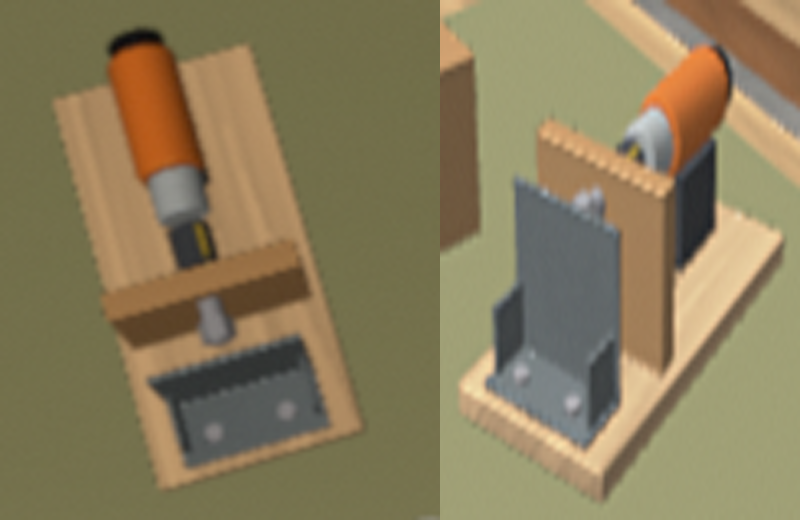

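Both views agree on the key square: 70 mm spacing, yaw about 18°. The jig yaw is about 18.5° and the bolt head is near (0.545,0.165). The two cameras disagree by 5–8 mm in y, so I'll refine with the wrist camera before gripping. First I'll align the tool with the jig and shut the fingers.

```bash
cat >> h.py <<'E'
def go(x,y,z):
    from workcell import status
    s=status.get_state();r=rot(s['orientation']);d=np.array([x,y,z])-s['tcp_pos']
    ty=r.apply([0,1,0]);print('clock',s['clock'],'tcp',s['tcp_pos'].round(4),'F',s['wrist_force'].round(1),'yaw_y',np.degrees(np.arctan2(ty[1],ty[0])).round(1),'units',(r.inv().apply(d)/.04).round(2))
E
python3 -m handwheel '{"deltas": [[-1,0,0,0,-0.82],[-1,0,0,0,-0.82],[-1,0,0,0,-0.82],[-1,0,0,0,-0.82]]}' 40; python3 -c "
from h import *;go(.539,-.150,.15)"
```

```text
clock: 0.6
tcp_pos: [0.1421, 0.5569, 0.2495]
orientation: [-0.0, -0.163, 0.987, -0.0]
wrist_force: [-0.2, -0.2, 0.1]
finger_gap: 0.0121
grip_force: 0.0
clock 0.6 tcp [0.1421 0.5569 0.2495] F [-0.2 -0.2  0.1] yaw_y 108.8 units [ -3.72 -19.92   2.5 ]
```

```bash
python3 -m handwheel '{"deltas": [[-1,-0.19,-1,0,0],[-1,-0.19,-1,0,0],[-1,-0.19,-1,0,0],[-1,-0.19,-1,0,0],[-1,-0.19,-1,0,0],[-1,-0.19,-1,0,0],[-1,-0.19,-1,0,0],[-1,-0.19,-1,0,0],[-1,-0.19,-1,0,0],[-1,-0.19,-1,0,0],[-1,-0.19,-1,0,0],[-1,-0.19,-1,0,0],[-1,-0.19,-1,0,0],[-1,-0.19,-1,0,0],[-1,-0.19,-1,0,0],[-1,-0.19,-1,0,0],[-1,-0.19,-1,0,0],[-1,-0.19,-1,0,0],[-1,-0.19,-1,0,0],[-1,0,0,0,0]]}'; python3 -c "
from h import *;go(.539,-.150,.085)"
```

```text
clock: 3.1
tcp_pos: [0.5209, -0.12, 0.249]
orientation: [-0.0, -0.159, 0.987, 0.0]
wrist_force: [-0.4, -0.0, 0.2]
finger_gap: -0.0002
grip_force: 0.0
clock 3.1 tcp [ 0.5209 -0.12    0.249 ] F [-0.4 -0.   0.2] yaw_y 108.3 units [-0.2  -0.85  4.1 ]
```

```bash
python3 - <<'E'
from h import *
from workcell import optics
import cv2
c=optics.read_camera('wrist');np.savez('w1.npz',**c);cv2.imwrite('pics/w1.png',c['frame'][:,:,::-1])
h=cv2.cvtColor(c['frame'],cv2.COLOR_RGB2HSV).astype(int);H,S,V=h[...,0],h[...,1],h[...,2]
for k,m in dict(b=(H>100)&(H<130)&(S>120),y=(H>15)&(H<35)&(S>140),r=((H<8)|(H>172))&(S>120),w=(S<40)&(V>170)).items():
    n,l,st,ce=cv2.connectedComponentsWithStats(m.astype(np.uint8))
    for i in np.argsort(-st[1:,4])[:2]+1: print(k,st[i],ce[i].round(1),ray(c,ce[i],.058).round(4)[0])
E
```

```text
b [177 178  28  27 599] [190.6 191.2] [ 0.5605 -0.2188  0.058 ]
y [ 427  281  133   65 4250] [492.  310.9] [0.593  0.1771 0.058 ]
y [238 113  29  28 640] [251.9 126.4] [ 0.4726 -0.174   0.058 ]
r [170 112  31  29 702] [184.6 125.8] [ 0.494  -0.2405  0.058 ]
w [ 153   88  137  131 2567] [234.8 138. ] [ 0.4895 -0.1877  0.058 ]
w [ 400   73   53   56 1489] [426.1 100.3] [ 0.3924 -0.0135  0.058 ]
```

View pics/w1.png

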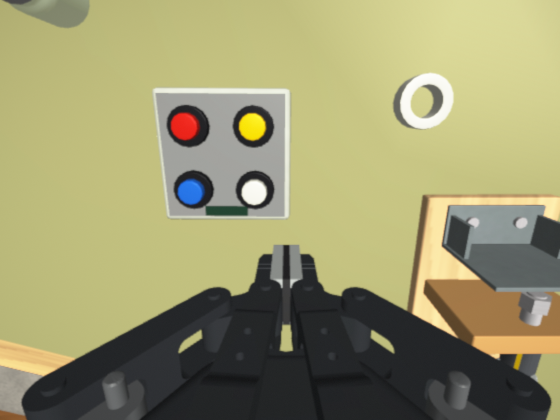

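The wrist view confirms the keys: blue (190,191), yellow (252,126), red (185,126) and white (255,190), with points in a 70 mm square. White works out at (0.539,-0.152).

```bash
python3 -m handwheel '{"deltas": [[-1,-0.2,-0.9,0,0],[-1,0,0,1,0],[-1,0,0,1,0],[-1,0,0,1,0],[-1,0,0,0.95,0],[-1,0,0,0,0],[-1,0,0,0,0]]}'; python3 -c "
from h import *;go(.539,-.152,.0715)"
```

```text
clock: 4.03
tcp_pos: [0.5395, -0.149, 0.0933]
orientation: [0.0, -0.161, 0.987, -0.0]
wrist_force: [-0.3, -0.1, 0.2]
finger_gap: -0.0
grip_force: 0.0
clock 4.025 tcp [ 0.5395 -0.149   0.0933] F [-0.3 -0.1  0.2] yaw_y 108.5 units [ 0.04 -0.07  0.55]
```

```bash
python3 -m handwheel '{"deltas": [[-1,0,-0.05,0.35,0],[-1,0,0,0.15,0],[-1,0,0,0.1,0],[-1,0,0,0,0]]}'; python3 -c "
from h import *;go(.539,-.152,.0715)"
```

```text
clock: 4.53
tcp_pos: [0.5417, -0.1521, 0.0741]
orientation: [0.003, -0.161, 0.987, -0.002]
wrist_force: [-9.7, 3.6, 38.3]
finger_gap: -0.0001
grip_force: 19.1
clock 4.525 tcp [ 0.5417 -0.1521  0.0741] F [-9.7  3.6 38.3] yaw_y 108.5 units [0.06 0.02 0.07]
```

White bottomed out (38 N). Lift and go to blue, pressing more gently.

```bash
python3 -m handwheel '{"deltas": [[-1,0,0,-0.8,0],[-1,0,0,0,0],[-1,0,0,0,0]]}'; python3 -c "
from h import *;go(.5605,-.2188,.1)"
```

```text
clock: 4.9
tcp_pos: [0.5395, -0.1513, 0.0996]
orientation: [-0.0, -0.161, 0.987, 0.0]
wrist_force: [-0.2, -0.3, -0.5]
finger_gap: 0.0001
grip_force: 0.0
clock 4.9 tcp [ 0.5395 -0.1513  0.0996] F [-0.2 -0.3 -0.5] yaw_y 108.5 units [ 0.04 -1.77 -0.01]
```

```bash
python3 -m handwheel '{"deltas": [[-1,0.02,-0.9,0,0],[-1,0.02,-0.87,0,0],[-1,0,0,0,0],[-1,0,0,0,0],[-1,0,0,0.45,0],[-1,0,0,0.15,0],[-1,0,0,0.1,0],[-1,0,0,0,0],[-1,0,0,0,0]]}'; python3 -c "
from h import *;go(.5605,-.2188,.1)"
```

```text
clock: 6.02
tcp_pos: [0.56, -0.2178, 0.0746]
orientation: [-0.0, -0.161, 0.987, 0.0]
wrist_force: [-6.2, 3.6, 18.1]
finger_gap: 0.0003
grip_force: 8.7
clock 6.025 tcp [ 0.56   -0.2178  0.0746] F [-6.2  3.6 18.1] yaw_y 108.5 units [-0.   -0.03 -0.64]
```

```bash
python3 -m handwheel '{"deltas": [[-1,0,0,-0.8,0],[-1,0,0,0,0],[-1,0.86,0.86,0,0],[-1,0.86,0.86,0,0],[-1,0,0,0,0],[-1,0,0,0,0]]}'; python3 -c "
from h import *;go(.4726,-.174,.1)"
```

```text
clock: 6.78
tcp_pos: [0.474, -0.1755, 0.1039]
orientation: [0.0, -0.161, 0.987, -0.0]
wrist_force: [0.3, -0.4, -0.2]
finger_gap: -0.0004
grip_force: 0.0
clock 6.775 tcp [ 0.474  -0.1755  0.1039] F [ 0.3 -0.4 -0.2] yaw_y 108.5 units [0.02 0.05 0.1 ]
```

```bash
python3 -m handwheel '{"deltas": [[-1,0.02,0.05,0.5,0],[-1,0,0,0.2,0],[-1,0,0,0.1,0],[-1,0,0,0,0],[-1,0,0,0,0]]}'; python3 -c "
from h import *;go(.545,.165,.25)"
```

```text
clock: 7.4
tcp_pos: [0.4735, -0.1744, 0.0745]
orientation: [0.001, -0.161, 0.987, -0.001]
wrist_force: [-6.0, 3.2, 20.1]
finger_gap: -0.0
grip_force: 10.0
clock 7.4 tcp [ 0.4735 -0.1744  0.0745] F [-6.   3.2 20.1] yaw_y 108.5 units [-4.4   7.47 -4.39]
```

All three keys are in. Next, rise and go over the jig with the fingers open, standing off so the wrist camera sees the head.

```bash
python3 -m handwheel '{"deltas": [[-1,0,0,-1,0],[-1,0,0,-1,0],[-1,0,0,-1,0],[-1,0,0,-1,0],[-1,0,0,-0.5,0],[1,-0.7,0.93,0,0],[1,-0.7,0.93,0,0],[1,-0.7,0.93,0,0],[1,-0.7,0.93,0,0],[1,-0.7,0.93,0,0],[1,-0.7,0.93,0,0],[1,-0.7,0.93,0,0],[1,-0.7,0.93,0,0],[1,0,0,0,0],[1,0,0,0,0]]}' 60; python3 - <<'E'
from h import *
go(.545,.165,.25)
from workcell import optics
import cv2
c=optics.read_camera('wrist');np.savez('w2.npz',**c);cv2.imwrite('pics/w2.png',c['frame'][:,:,::-1])
P=cloud(c);reg=(P[...,0]>.45)&(P[...,0]<.62)&(P[...,1]>.06)&(P[...,1]<.27)
for lo,hi in [(.015,.025),(.122,.127),(.128,.134)]:
    m=reg&(P[...,2]>lo)&(P[...,2]<hi);nn,l,st,ce=cv2.connectedComponentsWithStats(m.astype(np.uint8))
    for i in range(1,nn):
        if st[i,4]>60:
            q=P[l==i];r=cv2.minAreaRect((q[:,:2]*1000).astype(np.float32));print(lo,st[i,4],ce[i].round(0),q.mean(0).round(4),[np.round(x,1) for x in r])
E
```

```text
clock: 9.28
tcp_pos: [0.5904, 0.1793, 0.2516]
orientation: [-0.0, -0.161, 0.987, -0.0]
wrist_force: [0.8, -0.4, -0.2]
finger_gap: 0.0855
grip_force: 0.0
clock 9.275 tcp [0.5904 0.1793 0.2516] F [ 0.8 -0.4 -0.2] yaw_y 108.5 units [1.19 0.02 0.04]
0.015 2626 [279.  79.] [0.4861 0.1352 0.0209] [array([489.8, 145. ]), array([ 59.3, 170.3]), np.float64(18.5)]
0.015 5192 [286. 139.] [0.5461 0.1636 0.021 ] [array([550.8, 165.2]), array([ 53.9, 170.2]), np.float64(18.6)]
0.015 602 [331. 209.] [0.6105 0.2458 0.0211] [array([614.6, 242.7]), array([24.1, 61.1]), np.float64(17.4)]
0.122 821 [287. 116.] [0.5214 0.156  0.1258] [array([521.5, 155.5]), array([  3.9, 119.8]), np.float64(18.6)]
0.122 104 [252. 177.] [0.579  0.1434 0.1237] [array([578.7, 144. ]), array([ 0.7, 86.4]), np.float64(18.5)]
0.122 64 [332. 177.] [0.5569 0.2097 0.1238] [array([557.1, 208.6]), array([ 0.6, 46.3]), np.float64(18.7)]
0.122 274 [286. 219.] [0.607  0.1839 0.1228] [array([607.5, 184.4]), array([28.1, 14.6]), np.float64(18.1)]
0.128 4227 [286. 190.] [0.5791 0.175  0.1309] [array([579.8, 175.1]), array([ 22.5, 150. ]), np.float64(18.3)]
```

View pics/w2.png

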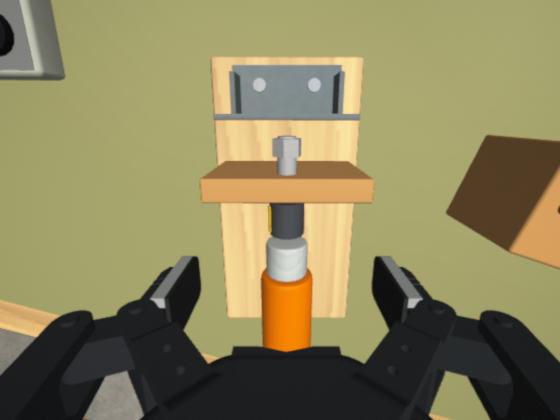

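The wrist view shows the bracket edge at (287,116), the board top at (286,190) and the hex head at (287,147). Bracket and board both put the bolt axis at (0.5466,0.164), and their heights of 126 and 131 mm match the given sizes.

```bash
python3 -m handwheel '{"deltas": [[1,0.6,0.0,0,0],[1,0.58,0,0,0],[1,0,0,0.8,0],[1,0,0,0,0],[1,0,0,0,0]]}'; python3 - <<'E'
from h import *
go(.5466,.164,.106)
E
```

```text
clock: 9.95
tcp_pos: [0.5459, 0.1637, 0.2209]
orientation: [0.0, -0.16, 0.987, 0.0]
wrist_force: [0.1, -0.0, 1.0]
finger_gap: 0.0855
grip_force: 0.0
clock 9.95 tcp [0.5459 0.1637 0.2209] F [ 0.1 -0.   1. ] yaw_y 108.4 units [-0.02  0.    2.87]
```

```bash
python3 -m handwheel '{"deltas": [[1,-0.02,0,0.7,0],[1,0,0,0.7,0],[1,0,0,0.7,0],[1,0,0,0.5,0],[1,0,0,0.25,0],[1,0,0,0,0],[1,0,0,0,0]]}'; python3 - <<'E'
from h import *
go(.5466,.164,.106)
E
```

```text
clock: 10.82
tcp_pos: [0.5472, 0.1648, 0.1072]
orientation: [0.001, -0.161, 0.987, 0.0]
wrist_force: [1.3, 0.4, -0.2]
finger_gap: 0.0857
grip_force: 0.0
clock 10.825 tcp [0.5472 0.1648 0.1072] F [ 1.3  0.4 -0.2] yaw_y 108.5 units [ 0.02 -0.01  0.03]
```

```bash
python3 -m handwheel '{"deltas": [[-1,0,0,0,0],[-1,0,0,0,0],[-1,0,0,0,0],[-1,0,0,0,0],[-1,0,0,0,0],[-1,0,0,0,0],[-1,0,0,0,0],[-1,0,0,0,0],[-1,0,0,0,0],[-1,0,0,0,0],[-1,0,0,0,0],[-1,0,0,0,0]]}' 60; python3 - <<'E'
from h import *
go(.5466,.164,.105)
from workcell import optics,status
import cv2
c=optics.read_camera('wrist');cv2.imwrite('pics/w3.png',c['frame'][:,:,::-1])
s=status.get_state();print(s['finger_gap'],s['grip_force'],s['wrist_force'])
E
```

```text
clock: 12.32
tcp_pos: [0.5463, 0.1649, 0.1065]
orientation: [0.0, -0.161, 0.987, 0.0]
wrist_force: [-1.6, 0.1, 5.7]
finger_gap: 0.0244
grip_force: 58.5
clock 12.325 tcp [0.5463 0.1649 0.1065] F [-1.6  0.1  5.7] yaw_y 108.5 units [ 0.   -0.02  0.04]
0.024427841271130873 58.495526164770126 [-2.14338203  1.45885402  5.65830628]
```

View pics/w3.png

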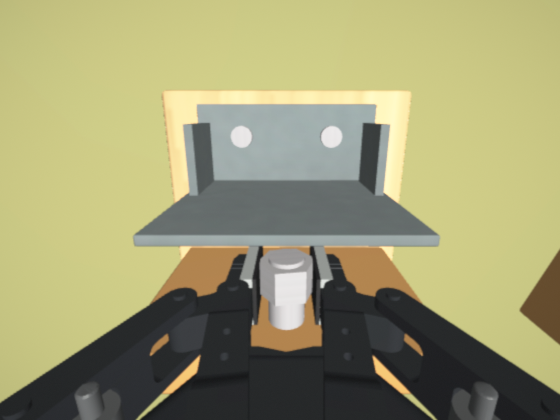

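The picture shows the hex head (288,275) centred between both pads. The gap is 24.4 mm, which matches the flats, at 58 N. I'll hold a moment, check the gap is steady, and hand in.

```bash
python3 -m handwheel '{"deltas": [[-1,0,0,0,0],[-1,0,0,0,0],[-1,0,0,0,0],[-1,0,0,0,0],[-1,0,0,0,0],[-1,0,0,0,0],[-1,0,0,0,0],[-1,0,0,0,0]]}' && python3 -c "
from workcell import status,hand_in
s=status.get_state();print(s['finger_gap'],s['grip_force'])
if s['grip_force']>40 and abs(s['finger_gap']-.0244)<.0005: print(hand_in())"
```

```text
clock: 13.38
tcp_pos: [0.5463, 0.1649, 0.1065]
orientation: [0.0, -0.161, 0.987, 0.0]
wrist_force: [-2.5, -0.0, 6.0]
finger_gap: 0.0246
grip_force: 58.5
0.02459844911919096 58.49471591413021
the job is handed in; nothing more can be done
None
```

The white, blue and yellow keys were each pressed to the stop in order, and the job was handed in at 13.4 s with the bolt head gripped across its flats at 58 N; the finger gap held at about 24.5 mm for the last second, and no verdict came back.

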